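Move the shaving mirror from the drying rack to the caddy

TASK

Slide the blue-framed mirror up out of its leaning slot in the white rack and stand it upright in the long slot of the grey turntable caddy, either way round. Lower it right to the bottom of the slot before you let go, and leave the orange washboard in the rack and everything else on the ledge where it is.

Things in the scene. Friction and masses are not known exactly. Their poses are not given: they have to be found in the camera images.
- mirror: flat mirror in a blue plastic frame: 8 mm thick (x; glass on +x face), 84 mm wide (y), 140 mm tall (z), about 140 g. Origin: centre of its bottom edge; +z points to its top edge. It starts in one of the two rack slots, leaning 25 degrees from vertical, top towards the robot; its upper 55 mm stick out of the slot, free to be gripped.
- washboard: flat ribbed orange board of the same size and with the same axes, in the other rack slot; it must stay there
- rack: fixed white rack, 120 (x) x 208 (y) x 106 mm; origin under its middle. Slots at y = -52 and +52 mm lean 25 degrees from vertical (up the slot is -x and up): 85 mm deep along the slot, 12 mm wide, 88 mm long, floor 22 mm above the ledge; full back wall on the -x side, 12 mm lips at both ends on the +x side.
- slot (a point): centre of the floor of the upright slot on the grey turntable caddy, 27 mm above the ledge; the turntable's axis is 30 mm away along -x of this frame. Slot 18 mm wide (x), 96 mm long (y), walls 40 mm tall, 6 mm thick; z is up. Turntable disc 220 mm across; two open cups 50 mm tall stand on its other half.
- caddy_top (a joint): angle of the turntable about the vertical (rad, counterclockwise from above positive); it turns stiffly, -1.2 to 1.2
- jug: ribbed steel jug, 130 mm high, 100 mm across, handle to its +y; origin under its centre; leave alone
- cup: clear glass cup, 70 mm across, 100 mm high; origin under its centre; leave alone
- dish: white ceramic soap dish, 100 x 140 x 20 mm; origin under its centre; leave alone
- soap: yellow soap bar, 55 x 85 x 25 mm, on the dish; origin under its centre; leave alone
- clipper: black plastic nail clipper, 80 x 15 x 14 mm, lying on the ledge along its x; origin under its centre; leave alone
- shampoo: green bottle, 56 mm across, 160 mm high; origin under its centre; leave alone

How it is judged (in metres and radians):
On the way, in this order (a step that is already met when the one before it is completed fails the run):
1. the mirror, held in the fingers, has been drawn up clear of its rack slot (distance of mirror from where it was at the start of the episode above 0.088 m and height (world z) of mirror above 0.085 m and contact force between mirror and the fingers above 0.5 N), for 0.1 s.
2. the mirror stands upright at the bottom of the caddy slot (within 10 mm) while still held (horizontal distance between mirror and slot below 0.015 m and z of mirror in the frame of slot between -0.005 and 0.01 m and angle between mirror's own z axis and vertical below 0.35 rad and angle between the x axis of mirror and the x axis of slot, either way round below 0.4 rad and contact force between mirror and the fingers above 0.3 N), for 0.1 s.
At the end, for the whole second after the job is handed in: Mirror at rest in the caddy slot: middle of its bottom edge within 15 mm of the slot centre, under 10 mm above its floor, within 0.35 rad of upright, face within 0.40 rad of square to the slot; washboard within 20 mm, other things within 40 mm of where they were (horizontal distance between mirror and slot below 0.015 m and z of mirror in the frame of slot between -0.005 and 0.01 m and angle between mirror's own z axis and vertical below 0.35 rad and angle between the x axis of mirror and the x axis of slot, either way round below 0.4 rad and linear speed of mirror below 0.03 m/s and distance of washboard from where it was at the start of the episode below 0.02 m and distance of each of jug, cup, dish, soap, clipper, shampoo from where it was at the start of the episode below 0.04 m); the robot touches nothing.
It fails at once if the washboard is pulled out of place (moved over 20 mm) (distance of washboard from where it was at the start of the episode above 0.02 m).
It fails at once if a bystander (jug, cup, dish, soap, clipper, shampoo) is moved over 40 mm (distance of any of jug, cup, dish, soap, clipper, shampoo from where it was at the start of the episode above 0.04 m).
It also fails if it takes over 54 s, if anything falls off the work surface, if the arm or the gripper's body presses on something with over 40 N, if the wrist force passes 120 N, or if a joint passes its speed limit or range.

ROBOT

A 7-joint arm with a two-finger parallel gripper is mounted at the origin on the work surface. World frame = base frame: x ahead of the robot, y to its left, z up, the work surface at z = 0. Lengths are in mm, angles in rad, forces in N, time in s.
With the tool pointing down it reaches from about 425 to 950 mm from the base axis. Payload 4.7 kg.
Tool frame: the origin (TCP) lies at the very end of the fingers, on their centre line; the grasp point (between the pads) lies 19 mm behind it; z points along the fingers, y is the line along which they close (so a half turn about z gives the same grasp; the last joint's range is limited). The gripper opens to 87 mm and grips with 3 to 60 N. Pads are 19 mm wide; open, the fingers measure 117 mm over their backs; the gripper's body (75 mm by 190 mm) begins 51 mm behind the grasp point.
Start: joints at [-1.188, 0.469, -0.049, 1.532, 0.024, 1.141, -0.082], TCP at [270.138, 618.607, 222.573] pointing down, gripper open.
Joint ranges: [-2.59, 2.59], [-0.33, 1.99], [-1.39, 1.29], [0.1, 2.45], [-1.04, 4.18], [0.21, 1.99], [-2.66, 2.66]. Speed limits (rad/s): [2.57, 2.57, 3.14, 3.14, 3.14, 3.14, 3.14].

INTERFACE

Orientations are given as a unit quaternion [x, y, z, w].
In Python, from workcell import bot gives the robot as it stands. The module is installed in compiled form; this text tells all that it offers. Calls block until the motion is done:
- bot.move_pose(position, orientation): joint-space move of the TCP to a pose.
- bot.move_straight(position, attitude=None, speed=150): straight line of the TCP; attitude=None keeps the orientation; speed is the mean speed in mm/s.
- bot.movej(angles): joint-space move.
- bot.move_gripper(opening, grasp_force=None): finger opening in mm; grasp_force is the grip in N (None keeps the last); returns when the fingers have stopped.
- bot.pause(seconds).
- bot.ik(position, orientation): joint angles nearest the present ones, or None.
- bot.grab_frame(name): name is "scene" or "side" or "wrist"; returns a dict with "image" (420x560x3 uint8, blue, green, red), "K" (3x3 intrinsics, pixels), "xyz" and "attitude" of the camera in the world; the wrist camera has in their place "tool_from_camera" (4x4, takes a point from camera to tool coordinates, whose origin is the TCP and whose axes are the flange's). Camera axes: x right, y down, z forward; pixel columns grow to the right and rows downward; lengths in mm; the calibration is good to about 2 mm. The wrist camera is an equidistant fisheye: a pixel r from the principal point sees the ray r / f radians off the axis. A picture is of the moment at which its call begins: read the wrist's pose just before it. There is no depth.
A pose or a line that the arm cannot do raises bot.IKError and nothing moves.
- bot.finish_job(): hands the job in; it is judged then, once.
Readings, each from a call of its own:
- bot.current_time(): time.
- bot.current_qpos(): joint angles.
- bot.current_joint_vel(): joint speeds.
- bot.current_effort(): joint torques, N m.
- bot.current_eef_pos(): TCP position.
- bot.current_orientation(): TCP orientation.
- bot.current_force(): force on the tool from outside, world axes, zero at the start.
- bot.current_moment(): the same for the moment, N m.
- bot.current_width(): finger opening in mm.
- bot.current_finger_force(): force on a finger pad.
Only numpy, scipy, OpenCV 4.12 (cv2) and the standard library are available. Lean on these libraries where they do the work, as an engineer would, in place of code of your own. Each camera call takes 0.05 s, during which the arm holds its last target. There are 200 camera calls.

## Working session

There is one attempt and no reset: what is moved stays moved. The work goes in short steps, each a Python script; the robot and the scene stay as the last script left them, time stands still between calls to the robot, and variables do not carry over. Pictures are saved under pics/ and viewed, at most 10 in all, crops included, and the job is handed in when it is done.

```bash
mkdir -p pics; python3 - <<'E'
from workcell import bot
import cv2
print(bot.current_time(),bot.current_eef_pos(),bot.current_orientation(),bot.current_width())
for n in ["scene","side","wrist"]:
    f=bot.grab_frame(n); cv2.imwrite(f"pics/{n}0.png",f["image"])
    print(n,{k:v for k,v in f.items() if k!="image"})
E
```

```text
0.0 [269.90984795 618.04105771 221.47165171] [ 2.04425731e-01  9.78881576e-01 -9.75389928e-04 -1.70842575e-04] 86.96509717202883
scene {'K': array([[382.3124473 ,   0.        , 279.20116289],
       [  0.        , 382.3124473 , 208.79644645],
       [  0.        ,   0.        ,   1.        ]]), 'xyz': array([946.07479576, 574.36592664, 714.51237303]), 'attitude': array([ 0.24266188,  0.88106903, -0.39334042, -0.10057778])}
side {'K': array([[398.46208761,   0.        , 281.66432764],
       [  0.        , 398.46208761, 207.6044627 ],
       [  0.        ,   0.        ,   1.        ]]), 'xyz': array([ 131.55990171, -861.5789609 ,  809.26044688]), 'attitude': array([ 0.87760684, -0.23273611,  0.10320205, -0.40618897])}
wrist {'K': array([[325.1922621 ,   0.        , 281.10611197],
       [  0.        , 325.1922621 , 208.24078891],
       [  0.        ,   0.        ,   1.        ]]), 'tool_from_camera': array([[ 8.74833970e-04, -9.52724765e-01, -3.03833436e-01,
         8.39291457e+01],
       [ 9.99999617e-01,  8.45440444e-04,  2.28288196e-04,
         9.28338318e-01],
       [ 3.93772564e-05, -3.03833519e-01,  9.52725139e-01,
        -1.61086783e+02],
       [ 0.00000000e+00,  0.00000000e+00,  0.00000000e+00,
         1.00000000e+00]])}
```

View pics/scene0.png

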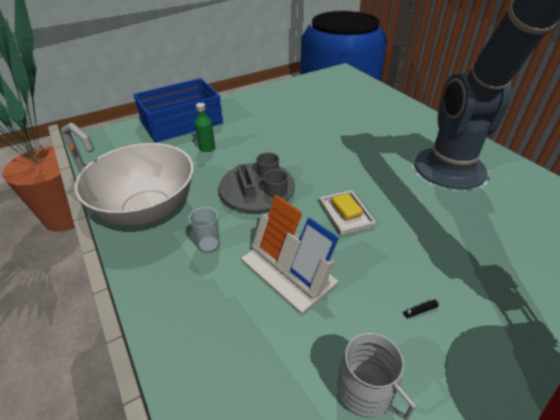

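View pics/side0.png

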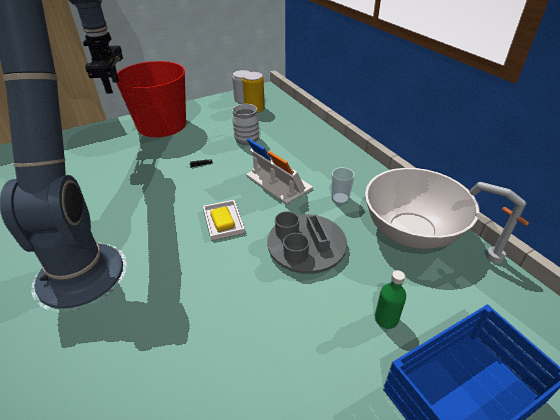

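```bash
cat > h.py <<'E'
import numpy as np, cv2
from scipy.spatial.transform import Rotation as R
CAM={"scene":(382.31,279.2,208.8,[946.07,574.37,714.51],[0.24266188,0.88106903,-0.39334042,-0.10057778]),
"side":(398.46,281.66,207.6,[131.56,-861.58,809.26],[0.87760684,-0.23273611,0.10320205,-0.40618897])}
def ray(n,u,v):
    f,cx,cy,p,q=CAM[n]; d=R.from_quat(q).apply([(u-cx)/f,(v-cy)/f,1]); return np.array(p),d/np.linalg.norm(d)
def plane(n,u,v,z):
    p,d=ray(n,u,v); return p+d*(z-p[2])/d[2]
def two(a,b):
    p,d=ray("scene",*a); q,e=ray("side",*b)
    s=np.linalg.lstsq(np.c_[d,-e],q-p,rcond=None)[0]; A=p+d*s[0];B=q+e*s[1]
    return (A+B)/2,np.linalg.norm(A-B)
def proj(n,P):
    f,cx,cy,p,q=CAM[n]; c=R.from_quat(q).inv().apply(np.array(P)-p); return c[...,:2]/c[...,2:]*f+[cx,cy]
E
python3 - <<'E'
from h import *
a=cv2.imread("pics/scene0.png")[150:320,200:350]; b=cv2.imread("pics/side0.png")[130:280,235:365]
a=cv2.resize(a,None,fx=3,fy=3,interpolation=2)[:600]; b=cv2.resize(b,None,fx=3,fy=3,interpolation=2)
o=np.zeros((510,840,3),np.uint8); o[:510,:450]=a; o[:450,450:840]=b
cv2.imwrite("pics/zoom.png",o[:,:800])
print(plane("scene",303,308,0),plane("scene",242,264,0),plane("scene",336,282,0))
E
```

```text
[671.9389611  190.40589801   0.        ] [730.7046205   11.96224638   0.        ] [569.28276033 171.37143293   0.        ]
```

View pics/zoom.png

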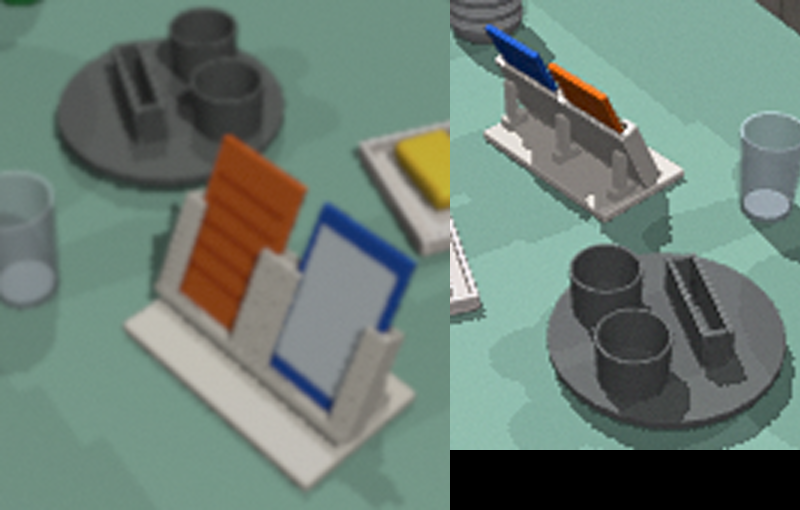

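```bash
python3 - <<'E'
from h import *
np.set_printoptions(precision=1,suppress=True)
Z=lambda x,y:(x/3+200-.33,y/3+150-.33)
S=lambda x,y:((x-450)/3+235-.33,y/3+130-.33)
for n,c in dict(F=(308,488),L=(124,328),Rr=(413,395)).items(): print(n,plane("scene",*Z(*c),5))
for n,c in dict(F=(603,217),N=(684,175),Lf=(486,134)).items(): print("side",n,plane("side",*S(*c),5))
print("top-y",two(Z(325,205),S(553,85))); print("top+y",two(Z(415,265),S(487,27)))
print("wb top",two(Z(228,135),S(622,130)),two(Z(303,190),S(553,66)))
for c in [(113,50),(137,44),(137,106),(162,100)]: print("slot sc",plane("scene",*Z(*c),67))
for c in [(666,262),(692,256),(707,340),(732,330)]: print("slot sd",plane("side",*S(*c),67))
# masks
im=cv2.imread("pics/scene0.png"); h=cv2.cvtColor(im,cv2.COLOR_BGR2HSV)
m=cv2.inRange(h,(105,150,50),(130,255,255)); m[:200]=0;m[290:]=0;m[:,:260]=0;m[:,360:]=0
c=max(cv2.findContours(m,0,1)[0],key=cv2.contourArea); print(cv2.approxPolyDP(c,2,True).reshape(-1,2).tolist())
im=cv2.imread("pics/side0.png"); h=cv2.cvtColor(im,cv2.COLOR_BGR2HSV)
m=cv2.inRange(h,(105,150,50),(130,255,255)); m[:132]=0;m[170:]=0;m[:,:240]=0;m[:,280:]=0
c=max(cv2.findContours(m,0,1)[0],key=cv2.contourArea); print(cv2.approxPolyDP(c,2,True).reshape(-1,2).tolist())
E
```

```text
F [680.9 201.3   5. ]
L [727.4   0.7   5. ]
Rr [568.2 174.3   5. ]
side F [615.  -19.8   5. ]
side N [728.2  -1.7   5. ]
side Lf [573.1 177.3   5. ]
top-y (array([594.3,  66.8, 128.9]), np.float64(19.83239514628724))
top+y (array([579.3, 168.6, 148.9]), np.float64(2.0543318240613737))
wb top (array([614.4, -40.1, 129.7]), np.float64(18.147773787091165)) (array([603.7,  65.8, 148.5]), np.float64(3.3022685359600126))
slot sc [ 601.1 -268.6   67. ]
slot sc [ 576.9 -265.3   67. ]
slot sc [ 620.2 -179.1   67. ]
slot sc [ 596.8 -175.    67. ]
slot sd [ 595.7 -171.    67. ]
slot sd [ 621.2 -176.    67. ]
slot sd [ 572.3 -274.5   67. ]
slot sd [ 598.  -275.2   67. ]
[[309, 218], [306, 224], [333, 242], [328, 259], [337, 237]]
[[247, 138], [254, 150], [269, 159], [263, 147]]
```

```bash
cat >> h.py <<'E'
def pose(down,yax):
    z=np.array(down,float);z/=np.linalg.norm(z);y=np.array(yax,float);y-=z*(y@z);y/=np.linalg.norm(y)
    return R.from_matrix(np.c_[np.cross(y,z),y,z])
def wproj(f,P,tcp,q):
    T=f["tool_from_camera"]; t=R.from_quat(q).inv().apply(np.atleast_2d(P)-tcp)
    c=(t-T[:3,3])@T[:3,:3]; r=np.hypot(c[:,0],c[:,1]); th=np.arctan2(r,c[:,2]); K=f["K"]
    return c[:,:2]/r[:,None]*th[:,None]*K[0,0]+K[:2,2]
def wray(f,u,v,tcp,q):
    K=f["K"];d=np.array([u,v])-K[:2,2];r=np.hypot(*d);th=r/K[0,0]
    c=np.r_[d/r*np.sin(th),np.cos(th)]; T=f["tool_from_camera"];Q=R.from_quat(q)
    return Q.apply(T[:3,3])+tcp, Q.apply(T[:3,:3]@c)
def wplane(f,u,v,tcp,q,z):
    p,d=wray(f,u,v,tcp,q); return p+d*(z-p[2])/d[2]
YAW=0.228; XR=np.array([np.cos(YAW),np.sin(YAW),0])
a=np.radians(25); UP=-np.sin(a)*XR+[0,0,np.cos(a)]; NRM=np.cos(a)*XR+[0,0,np.sin(a)]
E
python3 - <<'E'
from h import *
from workcell import bot
np.set_printoptions(precision=1,suppress=True)
print("two",two((308.5,218),(264,147)),two((338,237.5),(247,138)))
for z in (147,150): print(plane("scene",308.5,218,z),plane("scene",338,237.5,z),plane("side",247,138,z),plane("side",264,147,z))
top=np.array([586,119.,149])
for s in (1,-1):
    q=pose(-UP,s*NRM).as_quat()
    for d in (60,-30): 
        j=bot.ik(top+UP*d,q); print(s,d,None if j is None else np.round(j,2))
    for yaw in (-.222,):
        q=pose([0,0,-1],[s*np.cos(yaw),s*np.sin(yaw),0]).as_quat()
        for z in (137,240):
            j=bot.ik([598,-223,z],q); print("place",s,z,None if j is None else np.round(j,2))
E
```

```text
two (array([600.2,  91.4, 152.6]), np.float64(2.840553651863922)) (array([579.7, 169. , 151. ]), np.float64(1.8703882476472542))
[595.5  87.2 147. ] [576.2 166.5 147. ] [583.1 174.5 147. ] [605.3  98.5 147. ]
[597.3  89.8 150. ] [578.2 168.6 150. ] [581.1 169.8 150. ] [603.2  94.1 150. ]
1 60 [-0.7  0.1  0.4  2.1 -0.1  0.4  0.1]
1 -30 [-0.5  0.3  0.2  2.1 -0.2  0.3  0.1]
place 1 137 [-0.3  0.6  0.8  1.8 -0.5  1.   0.5]
place 1 240 [-0.3  0.5  0.9  1.6 -0.4  1.2  0.4]
-1 60 [ 0.7  0.3 -1.1  2.1  0.7  0.6  2.5]
-1 -30 [ 0.6  0.6 -1.2  2.1  1.2  0.7  2.1]
place -1 137 [-0.4  0.8  1.1  1.8 -0.7  1.1 -2.4]
place -1 240 [-0.4  0.6  1.1  1.6 -0.6  1.2 -2.6]
```

```bash
python3 - <<'E'
from h import *
from workcell import bot
np.set_printoptions(precision=1,suppress=True)
print("jug",plane("scene",370,360,100),"clip",plane("scene",421,309,7))
top=np.array([590,130.,150]); q=pose(-UP,NRM).as_quat()
bot.move_gripper(50,20)
bot.move_pose(top+UP*110,q)
bot.move_straight(top+UP*45)
tcp=bot.current_eef_pos();qq=bot.current_orientation(); f=bot.grab_frame("wrist")
im=f["image"].copy()
YR=np.cross(NRM,-UP)*-1; YR=np.array([-XR[1],XR[0],0])
for s in (42,-42):
    for n in(4,-4):
        u=wproj(f,top+YR*s+NRM*n,tcp,qq)[0]; print(s,n,u); cv2.circle(im,tuple(int(round(x)) for x in u),2,(0,255,0),-1)
print(bot.current_time(),tcp); cv2.imwrite("pics/w1.png",im); np.savez("w1.npz",im=f["image"],tcp=tcp,q=qq)
E
```

```text
jug [669.6 385.4 100. ] clip [460.9 325.3   7. ]
42 4 [286.8 174.7]
42 -4 [274.4 174.7]
-42 4 [285.9 287.5]
-42 -4 [275.1 287.5]
3.725 [571.6 125.9 190.9]
```

View pics/w1.png

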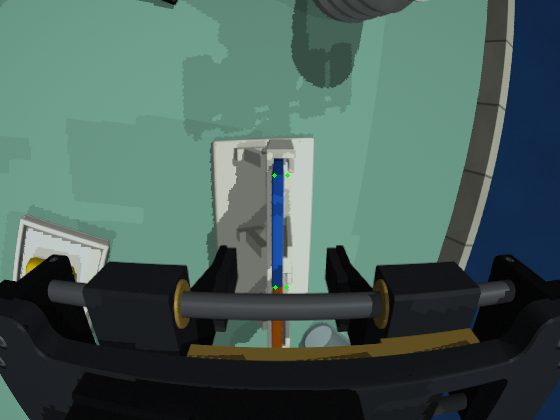

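```bash
python3 - <<'E'
from h import *
from workcell import bot
np.set_printoptions(precision=1,suppress=True)
top=np.array([590,130.,150])-2*NRM; 
bot.move_straight(top+UP*45)
bot.move_straight(top-UP*40,speed=80)
print(bot.current_force())
bot.move_gripper(0,35); print(bot.current_width(),bot.current_finger_force(),bot.current_force())
p=bot.current_eef_pos()
bot.move_straight(p+UP*40,speed=60); print(bot.current_force(),bot.current_width())
bot.move_straight(p+UP*130,speed=80); print(bot.current_force(),bot.current_width(),bot.current_eef_pos(),bot.current_time())
cv2.imwrite("pics/s2.png",bot.grab_frame("scene")["image"])
E
```

```text
[ 0.1 -0.4  1.2]
7.835831333737553 34.99349347315729 [-0.6 -0.9 -0.5]
[-0.1  1.  -1.2] 7.721373911733281
[-0.5  0.5 -2.3] 7.932471977363149 [550.9 120.9 230.1] 8.0667
```

View pics/s2.png

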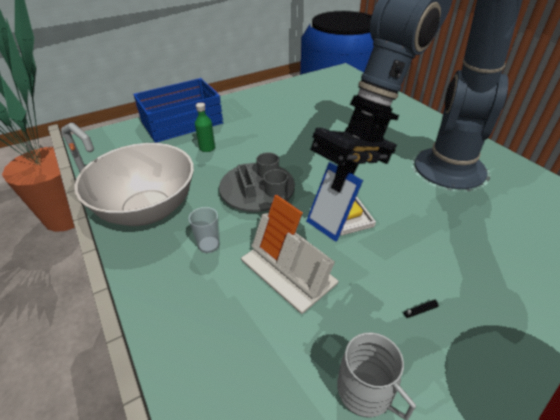

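```bash
python3 - <<'E'
from h import *
from workcell import bot
np.set_printoptions(precision=1,suppress=True)
yaw=-.222; q=pose([0,0,-1],[np.cos(yaw),np.sin(yaw),0]).as_quat(); sx=np.array([np.cos(yaw),np.sin(yaw),0])
slot=np.array([598,-223,0.])
p=bot.current_eef_pos()
bot.move_straight(p+[0,0,70],speed=120)
bot.move_straight([545,60,300],pose([0,0,-1],XR).as_quat(),speed=120)
bot.move_straight(slot+sx*60+[0,0,290],q,speed=140)
bot.pause(.3)
tcp=bot.current_eef_pos();qq=bot.current_orientation(); f=bot.grab_frame("wrist")
print(bot.current_time(),tcp,bot.current_width(),bot.current_force()); cv2.imwrite("pics/w2.png",f["image"])
np.savez("w2.npz",tcp=tcp,q=qq)
E
```

```text
12.2583 [ 656.5 -236.   290.1] 7.803663037916501 [-0.3  0.2 -2. ]
```

View pics/w2.png

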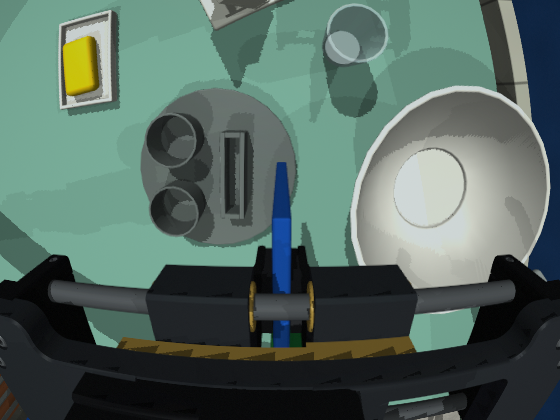

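```bash
python3 - <<'E'
import cv2
im=cv2.imread("pics/w2.png")[120:300,200:320]; cv2.imwrite("pics/w2z.png",cv2.convertScaleAbs(cv2.resize(im[:150],None,fx=4,fy=4,interpolation=cv2.INTER_CUBIC),alpha=1.6))
E
```

```text
(no output)
```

View pics/w2z.png

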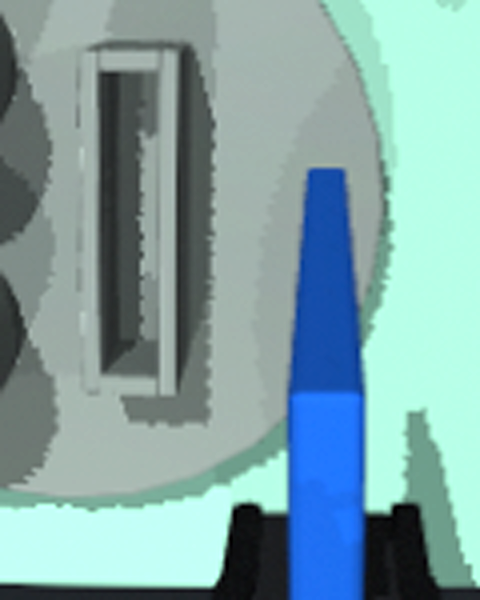

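```bash
python3 - <<'E'
from h import *
from workcell import bot
np.set_printoptions(precision=2,suppress=True)
d=np.load("w2.npz");tcp,q=d["tcp"],d["q"]; f=bot.grab_frame("wrist")
P=lambda x,y,z:wplane(f,x/4+200-.375,y/4+120-.375,tcp,q,z)
O=[P(*c,67) for c in [(82,51),(180,49),(177,394),(86,391)]]
I=[P(*c,67) for c in [(99,72),(160,70),(158,376),(102,376)]]
yaw=-.222; sx=np.array([np.cos(yaw),np.sin(yaw),0]); sy=np.array([-sx[1],sx[0],0])
for A in (O,I):
    A=np.array(A); c=A.mean(0); print(c,"rel",(c-[598,-223,67])@sx,(c-[598,-223,67])@sy); print("w",np.linalg.norm(A[0]-A[1]),np.linalg.norm(A[3]-A[2]),"l",np.linalg.norm(A[0]-A[3]),np.linalg.norm(A[1]-A[2]))
    v=A[0]+A[1]-A[2]-A[3]; print("yaw",np.arctan2(-v[0],v[1]))
# mirror in tool coordinates: bottom +y edge corners & top
bot_z=tcp[2]-100
for z,cs in ((tcp[2]-100,[(308,169),(345,169)]),(tcp[2]+40,[(290,392),(363,392)])):
    for c in cs:
        p=P(*c,z)-tcp; print("mirror z",z,"x",p@sx,"y",p@sy)
E
```

```text
[ 599.56 -219.76   67.  ] rel 0.808917926821383 3.5087343230891372
w 29.409154436229457 29.108669498031134 l 106.72405110395772 107.56265597000488
yaw -0.25530300686351565
[ 599.12 -220.07   67.  ] rel 0.4479785222516071 3.101729682580948
w 18.361077704866606 17.857414587785627 l 95.2454235839027 95.43057840621191
yaw -0.25560771298534124
mirror z 190.06091572110375 x -3.342616932110481 y 41.13158748113535
mirror z 190.06091572110375 x 4.1625718748784575 y 41.13999461086323
mirror z 330.06091572110375 x -3.285664912609972 y 42.37342975548331
mirror z 330.06091572110375 x 3.9171327535376506 y 42.380815626419135
```

```bash
python3 - <<'E'
from h import *
from workcell import bot
np.set_printoptions(precision=1,suppress=True)
yaw=-.255; q=pose([0,0,-1],[np.cos(yaw),np.sin(yaw),0]).as_quat()
s=np.array([599.1,-219.6,0.])
bot.move_straight(s+[0,0,290],q,speed=100)
bot.move_straight(s+[0,0,185],speed=120); bot.pause(.2)
bot.move_straight(s+[0,0,140],speed=40); f0=bot.current_force(); print(f0)
z=140
while z>119:
    z-=1; bot.move_straight(s+[0,0,z],speed=20); bot.pause(.1); F=bot.current_force()-f0
    if z<132: print(z,F,bot.current_eef_pos()[2])
    if abs(F[2])>4 or np.hypot(F[0],F[1])>8: break
print(z,F,bot.current_width(),bot.current_time(),bot.current_eef_pos())
cv2.imwrite("pics/w3.png",bot.grab_frame("wrist")["image"])
E
```

```text
[-1.1  0.1 -2. ]
131 [ 1.3 -0.2  0.3] 131.00025277324428
130 [ 1.1 -0.5  0.2] 129.97717376195575
129 [ 1.1 -0.2 -0.1] 128.9948592761553
128 [ 2.  -0.5  0.8] 127.991431923764
127 [1.4 0.4 0.6] 126.97977746843031
126 [ 2.  -0.1  0.7] 126.00322096754637
125 [ 1.4 -0.4  2.5] 125.31951968861532
124 [ 0.3 -0.3  8.7] 125.22153542807796
124 [ 0.3 -0.3  8.7] 7.754038622039436 21.1583 [ 599.3 -220.   125.2]
```

View pics/w3.png

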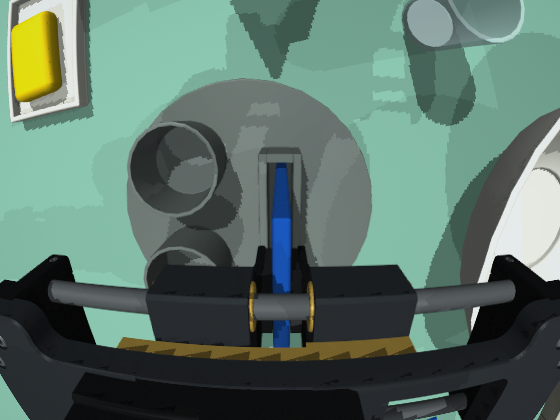

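```bash
python3 - <<'E'
from h import *
from workcell import bot
bot.pause(.3)
bot.move_gripper(60); bot.pause(.4)
p=bot.current_eef_pos()
bot.move_straight(p+[0,0,160],speed=100); bot.pause(.5)
print(bot.current_force(),bot.current_time())
a=bot.grab_frame("scene")["image"];b=bot.grab_frame("side")["image"]
cv2.imwrite("pics/end.png",np.hstack([a[100:400,160:560],b[100:400,150:550]]))
E
```

```text
[-0.51570552  0.22467758  0.40044939] 25.25
```

View pics/end.png

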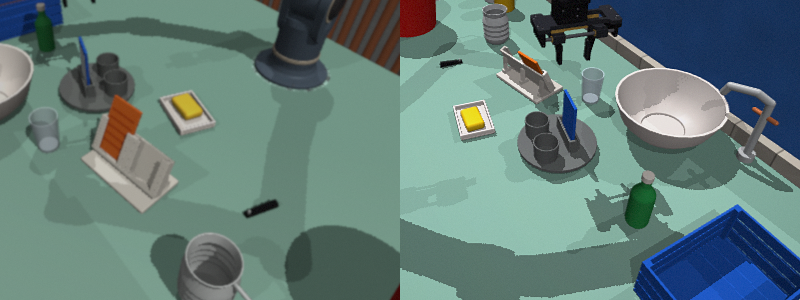

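```bash
python3 -c "
from workcell import bot
print(bot.finish_job())"
```

```text
the job is handed in; nothing more can be done
None
```

The mirror is standing at the bottom of the turntable caddy slot with a slight lean, the washboard and everything else look undisturbed in the final pictures, and the job is handed in at about 25 s; no verdict was returned.

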